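Move a test-cell panel into the cold block in running order

TASK

Move the four panel vials from the white transport rack into the aluminium cold block, keeping their running order. Take one at a time, starting with the vial next to the rack's wire loop, which goes into the well next to the block's low thumb step, then the next vial into the next well, and so on. Set each gently down on the bottom of its well, leave it standing upright, and do not knock over or shift the cup, bottle and flask nearby.

Things in the scene. Friction and masses are not known exactly. Their poses are not given: they have to be found in the camera images.
- vial_a: One of four alike reagent vials: clear glass body 22.4 mm across and 62 mm tall under a black dropper cap, 107 mm in all, 22 to 45 g; fingers and walls meet it as a 22.4 mm cylinder all the way up. Origin: centre of its underside, z up. Grip it about 62 mm above its underside. All four start in the transport rack; the letter does not tell its place in the row, only its position does.
- vial_b: One of four alike reagent vials: clear glass body 22.4 mm across and 62 mm tall under a black dropper cap, 107 mm in all, 22 to 45 g; fingers and walls meet it as a 22.4 mm cylinder all the way up. Origin: centre of its underside, z up. Grip it about 62 mm above its underside. All four start in the transport rack; the letter does not tell its place in the row, only its position does.
- vial_c: One of four alike reagent vials: clear glass body 22.4 mm across and 62 mm tall under a black dropper cap, 107 mm in all, 22 to 45 g; fingers and walls meet it as a 22.4 mm cylinder all the way up. Origin: centre of its underside, z up. Grip it about 62 mm above its underside. All four start in the transport rack; the letter does not tell its place in the row, only its position does.
- vial_d: One of four alike reagent vials: clear glass body 22.4 mm across and 62 mm tall under a black dropper cap, 107 mm in all, 22 to 45 g; fingers and walls meet it as a 22.4 mm cylinder all the way up. Origin: centre of its underside, z up. Grip it about 62 mm above its underside. All four start in the transport rack; the letter does not tell its place in the row, only its position does.
- transport_rack: White two-tier rack, fixed, 218 x 64 mm without the loop, 44 mm high. Origin on the bench under its middle, x along the row away from the first end, z up. Four wells 30 mm across at x = -75, -25, 25, 75 mm, y = 0; floor at z = 8 mm. First end: a steel wire carrying loop at x = -114 mm, 47 mm wide, up to z = 74 mm; the first vial stands at x = -75 mm. The other end has no loop.
- cold_block: Bare aluminium block, fixed, 208 x 60 mm without its step, 46 mm high, empty at the start. Origin on the bench under its middle, x along the row away from the first end, z up. Four wells 30 mm across (mouth 38 mm) at x = -75, -25, 25, 75 mm, y = 0; floor at z = 8 mm. First end: a low ribbed thumb step, x = -104 to -129 mm, 17 mm high; the first well is at x = -75 mm. The other end is plain.
- specimen_cup: Bystander, leave it alone: white-lidded specimen cup, 51 mm across, 64 mm tall; origin at the centre of its underside.
- dropper_bottle: Bystander, leave it alone: brown dropper bottle with black rubber top, 33 mm across, 102 mm tall; origin at the centre of its underside.
- flask: Bystander, leave it alone: glass conical flask, 64 mm across the base, 103 mm tall; origin at the centre of its underside.
Not all that is in view belongs to the job. Leave any yellow look-alike of the vial_c alone. What is shaped like the vial_a but turquoise is not meant.

How it is judged (in metres and radians):
On the way, in this order (a step that is already met when the one before it is completed fails the run):
1. the first vial of the row stands in the first well of the cold block; those after it still stand in their wells of the transport rack (((x of vial_a in the frame of cold_block between -0.1 and -0.05 m and y of vial_a in the frame of cold_block between -0.008 and 0.008 m and z of vial_a in the frame of cold_block between 0.004 and 0.012 m) or (x of vial_a in the frame of transport_rack between -0.05 and 0.1 m and y of vial_a in the frame of transport_rack between -0.008 and 0.008 m and z of vial_a in the frame of transport_rack between 0.004 and 0.012 m)) and ((x of vial_b in the frame of cold_block between -0.1 and -0.05 m and y of vial_b in the frame of cold_block between -0.008 and 0.008 m and z of vial_b in the frame of cold_block between 0.004 and 0.012 m) or (x of vial_b in the frame of transport_rack between -0.05 and 0.1 m and y of vial_b in the frame of transport_rack between -0.008 and 0.008 m and z of vial_b in the frame of transport_rack between 0.004 and 0.012 m)) and ((x of vial_c in the frame of cold_block between -0.1 and -0.05 m and y of vial_c in the frame of cold_block between -0.008 and 0.008 m and z of vial_c in the frame of cold_block between 0.004 and 0.012 m) or (x of vial_c in the frame of transport_rack between -0.05 and 0.1 m and y of vial_c in the frame of transport_rack between -0.008 and 0.008 m and z of vial_c in the frame of transport_rack between 0.004 and 0.012 m)) and ((x of vial_d in the frame of cold_block between -0.1 and -0.05 m and y of vial_d in the frame of cold_block between -0.008 and 0.008 m and z of vial_d in the frame of cold_block between 0.004 and 0.012 m) or (x of vial_d in the frame of transport_rack between -0.05 and 0.1 m and y of vial_d in the frame of transport_rack between -0.008 and 0.008 m and z of vial_d in the frame of transport_rack between 0.004 and 0.012 m))), for 0.2 s.
2. the second vial of the row stands in the second well of the cold block; those after it still stand in their wells of the transport rack (((x of vial_a in the frame of cold_block between -0.1 and 0 m and y of vial_a in the frame of cold_block between -0.008 and 0.008 m and z of vial_a in the frame of cold_block between 0.004 and 0.012 m) or (x of vial_a in the frame of transport_rack between 0 and 0.1 m and y of vial_a in the frame of transport_rack between -0.008 and 0.008 m and z of vial_a in the frame of transport_rack between 0.004 and 0.012 m)) and ((x of vial_b in the frame of cold_block between -0.1 and 0 m and y of vial_b in the frame of cold_block between -0.008 and 0.008 m and z of vial_b in the frame of cold_block between 0.004 and 0.012 m) or (x of vial_b in the frame of transport_rack between 0 and 0.1 m and y of vial_b in the frame of transport_rack between -0.008 and 0.008 m and z of vial_b in the frame of transport_rack between 0.004 and 0.012 m)) and ((x of vial_c in the frame of cold_block between -0.1 and 0 m and y of vial_c in the frame of cold_block between -0.008 and 0.008 m and z of vial_c in the frame of cold_block between 0.004 and 0.012 m) or (x of vial_c in the frame of transport_rack between 0 and 0.1 m and y of vial_c in the frame of transport_rack between -0.008 and 0.008 m and z of vial_c in the frame of transport_rack between 0.004 and 0.012 m)) and ((x of vial_d in the frame of cold_block between -0.1 and 0 m and y of vial_d in the frame of cold_block between -0.008 and 0.008 m and z of vial_d in the frame of cold_block between 0.004 and 0.012 m) or (x of vial_d in the frame of transport_rack between 0 and 0.1 m and y of vial_d in the frame of transport_rack between -0.008 and 0.008 m and z of vial_d in the frame of transport_rack between 0.004 and 0.012 m))), for 0.2 s.
3. the third vial of the row stands in the third well of the cold block; those after it still stand in their wells of the transport rack (((x of vial_a in the frame of cold_block between -0.1 and 0.05 m and y of vial_a in the frame of cold_block between -0.008 and 0.008 m and z of vial_a in the frame of cold_block between 0.004 and 0.012 m) or (x of vial_a in the frame of transport_rack between 0.05 and 0.1 m and y of vial_a in the frame of transport_rack between -0.008 and 0.008 m and z of vial_a in the frame of transport_rack between 0.004 and 0.012 m)) and ((x of vial_b in the frame of cold_block between -0.1 and 0.05 m and y of vial_b in the frame of cold_block between -0.008 and 0.008 m and z of vial_b in the frame of cold_block between 0.004 and 0.012 m) or (x of vial_b in the frame of transport_rack between 0.05 and 0.1 m and y of vial_b in the frame of transport_rack between -0.008 and 0.008 m and z of vial_b in the frame of transport_rack between 0.004 and 0.012 m)) and ((x of vial_c in the frame of cold_block between -0.1 and 0.05 m and y of vial_c in the frame of cold_block between -0.008 and 0.008 m and z of vial_c in the frame of cold_block between 0.004 and 0.012 m) or (x of vial_c in the frame of transport_rack between 0.05 and 0.1 m and y of vial_c in the frame of transport_rack between -0.008 and 0.008 m and z of vial_c in the frame of transport_rack between 0.004 and 0.012 m)) and ((x of vial_d in the frame of cold_block between -0.1 and 0.05 m and y of vial_d in the frame of cold_block between -0.008 and 0.008 m and z of vial_d in the frame of cold_block between 0.004 and 0.012 m) or (x of vial_d in the frame of transport_rack between 0.05 and 0.1 m and y of vial_d in the frame of transport_rack between -0.008 and 0.008 m and z of vial_d in the frame of transport_rack between 0.004 and 0.012 m))), for 0.2 s.
4. the last vial of the row stands in the last well: all four are in the cold block (x of vial_a in the frame of cold_block between -0.1 and 0.1 m and y of vial_a in the frame of cold_block between -0.008 and 0.008 m and z of vial_a in the frame of cold_block between 0.004 and 0.012 m and x of vial_b in the frame of cold_block between -0.1 and 0.1 m and y of vial_b in the frame of cold_block between -0.008 and 0.008 m and z of vial_b in the frame of cold_block between 0.004 and 0.012 m and x of vial_c in the frame of cold_block between -0.1 and 0.1 m and y of vial_c in the frame of cold_block between -0.008 and 0.008 m and z of vial_c in the frame of cold_block between 0.004 and 0.012 m and x of vial_d in the frame of cold_block between -0.1 and 0.1 m and y of vial_d in the frame of cold_block between -0.008 and 0.008 m and z of vial_d in the frame of cold_block between 0.004 and 0.012 m), for 0.2 s.
At the end, for the whole second after the job is handed in: Each of the cold block's four wells holds one vial, standing on the well's floor (underside within 4 mm of it, within 8 mm of the row's centre line), upright within 8.6 degrees, released and at rest; they came over one at a time, first vial into first well, second into second, and so on (all of step 4 and angle between each of vial_a, vial_b, vial_c, vial_d's own z axis and vertical below 0.15 rad and linear speed of each of vial_a, vial_b, vial_c, vial_d below 0.02 m/s); the robot touches nothing.
It fails at once if a bystander (specimen cup, dropper bottle or flask) is shifted by more than 20 mm or tipped (distance of any of specimen_cup, dropper_bottle, flask from where it was at the start of the episode above 0.02 m or angle between any of specimen_cup, dropper_bottle, flask's own z axis and vertical above 0.3 rad).
It fails at once if a vial is knocked over or laid down (tilted more than 35 degrees) (angle between any of vial_a, vial_b, vial_c, vial_d's own z axis and vertical above 0.61 rad).
It fails at once if a vial is dropped into the cold block (faster than 0.5 m/s inside a well) ((x of vial_a in the frame of cold_block between -0.1 and 0.1 m and y of vial_a in the frame of cold_block between -0.02 and 0.02 m and z of vial_a in the frame of cold_block below 0.044 m and linear speed of vial_a above 0.5 m/s) or (x of vial_b in the frame of cold_block between -0.1 and 0.1 m and y of vial_b in the frame of cold_block between -0.02 and 0.02 m and z of vial_b in the frame of cold_block below 0.044 m and linear speed of vial_b above 0.5 m/s) or (x of vial_c in the frame of cold_block between -0.1 and 0.1 m and y of vial_c in the frame of cold_block between -0.02 and 0.02 m and z of vial_c in the frame of cold_block below 0.044 m and linear speed of vial_c above 0.5 m/s) or (x of vial_d in the frame of cold_block between -0.1 and 0.1 m and y of vial_d in the frame of cold_block between -0.02 and 0.02 m and z of vial_d in the frame of cold_block below 0.044 m and linear speed of vial_d above 0.5 m/s)).
It also fails if it takes over 112 s, if anything falls off the work surface, if the arm or the gripper's body presses on something with over 40 N, if the wrist force passes 120 N, or if a joint passes its speed limit or range.

ROBOT

A 6-joint arm with a two-finger parallel gripper is mounted at the origin on the work surface; the furniture and walls round the work are solid. World frame = base frame: x ahead of the robot, y to its left, z up, the work surface at z = 0. Lengths are in mm, angles in rad, forces in N, time in s.
With the tool pointing down it reaches from about 400 to 925 mm from the base axis. Payload 12.5 kg.
Tool frame: the origin (TCP) lies at the very end of the fingers, on their centre line; the grasp point (between the pads) lies env.grip_point_offset behind it (env.grip_point_offset is the distance from the TCP to the grasp point, in mm); y points along the fingers, z is the direction in which the jaws open and shut, and the axes are right-handed (so a half turn about y gives the same grasp; the last joint's range is limited). The gripper opens to 95 mm and grips with 3 to 60 N. Pads are 20 mm wide; open, the fingers measure 119 mm over their backs; the gripper's body (75 mm by 180 mm) begins 59 mm behind the grasp point.
Start: joints at [-1.241, 0.491, 1.559, -0, 1.092, -0.106], TCP at [263.859, -566.591, 214.661] pointing down, gripper open.
Joint ranges: [-3.1, 3.1], [-0.84, 2.19], [0.05, 2.79], [-1.13, 4.28], [0.06, 2.93], [-2.69, 2.69]. Speed limits (rad/s): [2.22, 2.22, 2.79, 3.14, 3.14, 3.14].

INTERFACE

Orientations are given as [roll, pitch, yaw] about the fixed x, y, z axes, in that order (R = Rz(yaw) Ry(pitch) Rx(roll)).
In Python, from cell import readout, read_camera, env, nets gives the robot as it stands.
- The arm moves only by the tool apply_moves, never from a script. Its argument "increments" is a list of rows, each a list of 3 entries, a list of its own where there are three numbers: the shift along the tool's x, y, z in cm, then the turn, a rotation vector about the tool's x, y, z in degrees, then the finger opening in cm, from 0 to 9.51. A call has exactly 5 rows; each row shifts and turns the pose as measured when the row begins, along the tool's axes as they then stand; what a row does not reach is not made up. A row lasts 1/8 s, in which the tool goes at most 62.5 mm and 10.7 degrees, less where a joint would pass 70% of its speed; a pose out of reach is approached as far as the arm can. A call with a gripper value outside its range is refused whole. The fingers move at their own pace and stop on an object; the grip force is fixed at half the most. Time passes only in rows, so rows that do not move let the fingers close, or fill a call up. It gives the time, the measured TCP pose, the force and the opening at its end, in the units of the state.
- readout.state(): the state, without advancing time (a new reading comes with each control period).
- read_camera(name): name is "side" or "top"; returns a dict with "img" (384x512x3 uint8, red, green, blue), "vfov" (degrees; the focal length in pixels is half the picture's height over the tangent of half this angle, whatever the lens; pixels are square), "cx", "cy" (the principal point, pixels), "rvec" (rotation vector, rad) and "tvec" (3), from world to camera coordinates, as OpenCV has them. Camera axes: x right, y down, z forward; pixel columns grow to the right and rows downward; lengths in mm; the calibration is good to about 2 mm. A picture is of the moment at which its call begins. There is no depth.
- env.job_done(): hands the job in, once; it reports no verdict.
Trained networks look in a picture, given as the dict that the camera call returned (one of the last four; its "shot" number tells which), for a name from the list of things; names that differ only in an ending like _2 or _b are one class to them, and where a whole thing is asked for, a point or a joint stands for the part that bears it (a point fixed in the world has none). Each returns a list of dicts, best first, with "confidence" (0 to 1); they miss things now and then, are a little off and sometimes report something else, mostly with a low value. They report only what shows in the picture. A call takes as long as a camera call. They do not tell look-alikes from the thing itself.
- nets.look_for(picture, thing): "point" ([x, y, z] in mm, in the coordinates of the camera as it stood for that picture, good to about 4 mm: the middle of the surface that is visible of it).
- nets.mark_of(picture, thing): "point" ([x, y, z] in mm, in the coordinates of the camera as it stood for that picture, good to about 4 mm: a listed point, or the origin of a listed thing).
The state is a dict: "t": time; "joints": joint angles; "qvel": joint speeds; "tau": joint torques, N m; "eef_pos": TCP position; "tcp_rot": TCP orientation; "ft_force": force on the tool from outside, world axes, zero at the start; "moment": the same for the moment, N m; "opening": opening from 0.0 (shut) to 1.0 (fully open).
Only numpy, scipy, OpenCV 4.12 (cv2) and the standard library are available. Lean on these libraries where they do the work, as an engineer would, in place of code of your own. Each camera call takes 0.05 s, during which the arm holds its last target. There are 200 camera calls.

## Working session

There is one attempt and no reset: what is moved stays moved. The work goes in short steps, Python scripts to look and compute and a tool call to move; the robot and the scene stay as the last step left them, time stands still between calls to the robot, and variables do not carry over. Pictures are saved under pics/ and viewed, about 12 in all and at most 16, crops included, and the job is handed in when it is done.

Besides the shell and the picture viewer there is one more tool, called after "Call:" by a JSON object that holds its "api" and its "payload". apply_moves: Moves the arm, as the interface text tells. Its arguments: {"type":"object","properties":{"increments":{"type":"array"}},"required":["increments"]}

```bash
mkdir -p pics; cat > h.py <<'E'
import numpy as np,cv2
from cell import readout, read_camera, env, nets
def cam(n):
    c=read_camera(n); c['R']=cv2.Rodrigues(np.array(c['rvec'],float))[0]; c['f']=c['img'].shape[0]/2/np.tan(np.radians(c['vfov'])/2); return c
def w(c,p): return c['R'].T@(np.array(p)-np.ravel(c['tvec']))
def px(c,P):
    q=c['R']@np.array(P,float)+np.ravel(c['tvec']); return q[:2]/q[2]*c['f']+[c['cx'],c['cy']]
def ray(c,uv,z):
    d=c['R'].T@np.array([(uv[0]-c['cx'])/c['f'],(uv[1]-c['cy'])/c['f'],1]); o=-c['R'].T@np.ravel(c['tvec']); return o+d*(z-o[2])/d[2]
def save(c,n,crop=None,s=1):
    im=c['img'][...,::-1]
    if crop: im=im[crop[1]:crop[3],crop[0]:crop[2]]
    cv2.imwrite('pics/'+n,cv2.resize(im,None,fx=s,fy=s,interpolation=cv2.INTER_CUBIC))
E
python3 - <<'E'
from h import *
print(readout.state(),env.grip_point_offset)
for n in ['top','side']:
    c=cam(n); save(c,n+'0.png',s=1.5); print(n,c['vfov'],-c['R'].T@np.ravel(c['tvec']),{k:v for k,v in c.items() if k not in('img','R')})
    for t in ['vial_a','transport_rack','cold_block','specimen_cup','dropper_bottle','flask']:
        for r in nets.mark_of(c,t): p=w(c,r['point']);print(t,round(r['confidence'],2),p.round(0),px(c,p).round(0))
E
```

```text
{'t': 0.0, 'joints': array([-1.24058463e+00,  4.91553908e-01,  1.55940878e+00,  8.95684543e-06,
        1.09169552e+00, -1.05573378e-01]), 'qvel': array([-0.00172438, -0.00020994,  0.00051175, -0.0003086 ,  0.00175797,
        0.00045258]), 'tau': array([-6.22656007e-04, -6.12651515e+01, -2.58184361e+01,  6.92416937e-02,
        4.81639104e-02, -9.29601219e-05]), 'eef_pos': array([ 263.79150301, -566.35764874,  214.07926209]), 'tcp_rot': array([-1.57185512e+00,  1.20185760e-04, -2.70581178e+00]), 'ft_force': array([ 0.12593482, -0.11113394, -0.88972502]), 'moment': array([-0.00357038,  0.05691687,  0.02856062]), 'opening': 1.0012391812128953} 18.8
top 48.70409556944436 [ 406.82069977  -30.44061255 1192.81356887] {'vfov': 48.70409556944436, 'cx': 256.7522012302374, 'cy': 186.63852399322863, 'rvec': array([ 2.13091215, -2.16933226,  0.11741643]), 'tvec': array([  -4.27436954,  551.76941456, 1133.47526027]), 'shot': 1, 'f': np.float64(424.20499379075704)}
vial_a 0.59 [567. 125.  13.] [207. 183.]
vial_a 0.58 [563.  76.  12.] [225. 184.]
vial_a 0.58 [493. 191.  -1.] [185. 210.]
vial_a 0.4
[... 493 characters left out ...]
4482214, 'rvec': array([ 2.15955042, -0.23819522,  0.13027413]), 'tvec': array([-531.12912792,   95.07623781, 1004.2193433 ]), 'shot': 2, 'f': np.float64(477.0948242393401)}
vial_a 0.84 [489. 195.   5.] [226. 157.]
vial_a 0.77 [652.  27.   3.] [304. 185.]
vial_a 0.65 [558.  29.  12.] [266. 187.]
vial_a 0.54 [561.  80.  10.] [263. 176.]
vial_a 0.5 [564. 127.   9.] [260. 166.]
vial_a 0.47 [560. 177.   6.] [254. 157.]
transport_rack 0.82 [565. 103.   2.] [262. 173.]
transport_rack 0.23 [559.  79.   6.] [262. 177.]
cold_block 0.64 [ 576. -199.    2.] [300. 253.]
specimen_cup 0.85 [735. 198.   2.] [315. 147.]
dropper_bottle 0.73 [705. -78.  -3.] [340. 211.]
flask 0.83 [378. 230.   2.] [182. 156.]
```

View pics/top0.png

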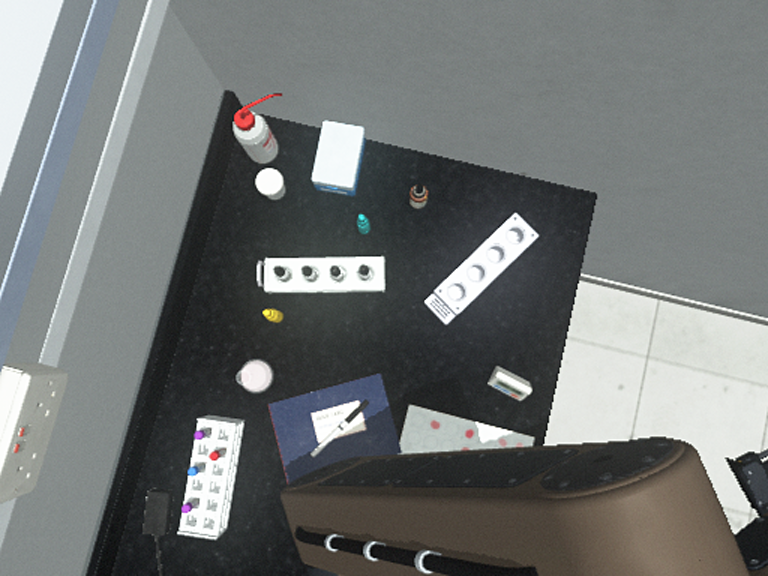

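View pics/side0.png

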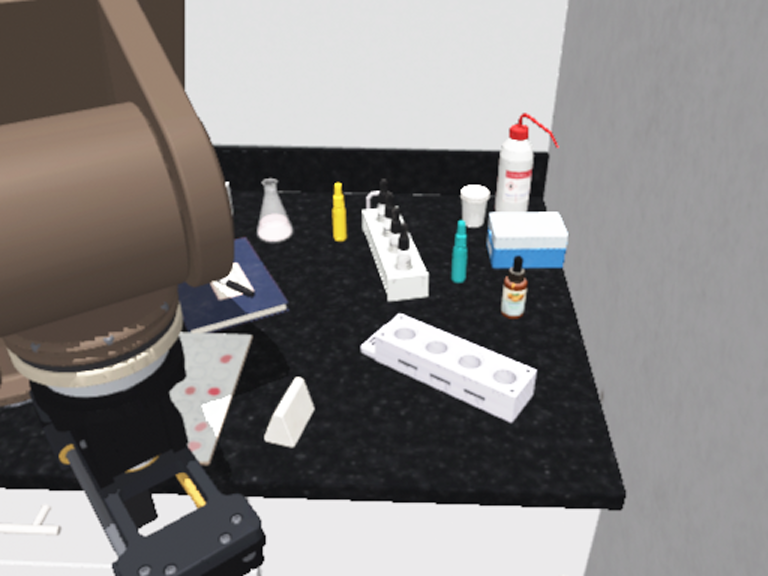

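Top picture (1.5x): the rack's loop is at (260,273), its vials at (282,272), (309,272), (337,272) and (365,271), and the block's step is at (440,310). Candidates for the vial: yellow look-alike (272,315), turquoise look-alike (363,223), brown bottle (418,196), and the four black-capped vials in the rack. I choose the black-capped one next to the loop at (282,272), and check it in a crop.

```bash
python3 - <<'E'
from h import *
c=cam('top'); save(c,'crop1.png',(165,135,365,220),4)
g=cv2.cvtColor(c['img'],cv2.COLOR_RGB2GRAY)
for b,nm in [((165,165,262,200),'rack'),((275,135,365,220),'block')]:
    m=np.zeros_like(g); m[b[1]:b[3],b[0]:b[2]]=(g[b[1]:b[3],b[0]:b[2]]>140)*255
    k=max(cv2.findContours(m,0,2)[0],key=cv2.contourArea); r=cv2.minAreaRect(k); bx=cv2.boxPoints(r)
    print(nm,r,[ (bb.round(1),ray(c,bb,45)[:2].round(1)) for bb in bx])
E
```

```text
rack ((216.0, 182.5), (23.0, 80.0), 90.0) [(array([176., 171.], dtype=float32), array([597.8, 206.9])), (array([256., 171.], dtype=float32), array([593.5, -13. ])), (array([256., 194.], dtype=float32), array([530.1, -11.9])), (array([176., 194.], dtype=float32), array([534.2, 206.5]))]
block ((320.1341857910156, 178.62060546875), (22.880767822265625, 85.91857147216797), 46.041622161865234) [(array([281.3, 200.2], dtype=float32), array([511.9, -80.2])), (array([343.1, 140.6], dtype=float32), array([ 673.7, -254.4])), (array([359., 157.], dtype=float32), array([ 626.7, -295.8])), (array([297.2, 216.7], dtype=float32), array([ 466.5, -121.9]))]
```

View pics/crop1.png

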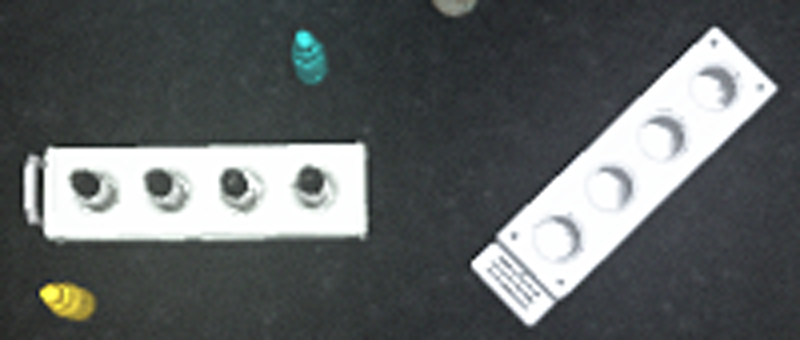

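The crop confirms the loop at the left of the rack, with the first black-capped vial at crop px (92,185). It also shows the block's ribbed step at lower left (520,285), and wells at (558,238), (610,188), (661,138) and (714,88).

```bash
cat >> h.py <<'E'
from scipy.spatial.transform import Rotation as Ro
def plan(target,yaw,n,start=None,z0=None):
    "rows (cm, tool axes; deg) from pose to TCP target (mm) with jaw angle yaw (deg)"
    s=readout.state(); p,rr=(s['eef_pos'],s['tcp_rot']) if start is None else start
    R0=Ro.from_euler('xyz',rr); R1=Ro.from_euler('xyz',[-np.pi/2,0,np.radians(yaw-90)])
    d=(R0.inv()*R1).as_rotvec(); 
    for i in range(n):
        R=R0*Ro.from_rotvec(d*i/n); print([list((R.inv().apply(np.array(target)-p)/n/10).round(2)),list(np.degrees(d/n).round(1))])
    print('d',(np.array(target)-p).round(1))
E
python3 - <<'E'
from h import *
from scipy.optimize import least_squares as LS
c=cam('top'); s=cam('side')
def P(q,pts):
    return [np.array([q[0]+np.cos(q[2])*a-np.sin(q[2])*b,q[1]+np.sin(q[2])*a+np.cos(q[2])*b,z]) for a,b,z in pts]
T=lambda l:(np.array(l)+.5)/4+[164.5,134.5]
S=lambda l:(np.array(l)+.5)/1.5-.5
def fit(nm,q0,tm,tp,sm,sp):
    for lab,a,b in [('top',1,0),('side',0,1),('both',1,1)]:
        f=lambda q:np.concatenate([a*(np.array([px(c,x) for x in P(q,tm)])-T(tp)).ravel(),b*(np.array([px(s,x) for x in P(q,sm)])-S(sp)).ravel()])
        r=LS(f,q0,x_scale=[1,1,.01]); print(nm,lab,r.x[:2].round(1),np.degrees(r.x[2]).round(1),'rms',np.sqrt(2*r.cost/max(1,2*(a*len(tp)+b*len(sp)))).round(2))
    return r.x
W=[-75,-25,25,75]
k=fit('block',[580,-199,-.83],[(x,0,46) for x in W]+[(104,30,46),(104,-30,46)],[(558,238),(610,188),(661,138),(714,88),(715,27),(777,88)],
  [(x,0,46) for x in W],[(405,334),(437,347),(469,361),(505,377)])
r=fit('rack',[565,100,-1.57],[(-109,32,44),(109,32,44),(109,-32,44),(-109,-32,44)],[(46,149),(365,144),(368,236),(46,239)],
  [(109,-32,44),(109,32,44)],[(389,281),(427,272)])
print('block wells',[x[:2].round(1) for x in P(k,[(x,0,0) for x in W])]); print('rack wells',[x[:2].round(1) for x in P(r,[(x,0,0) for x in W])])
for cc in (c,s):
  for v in nets.mark_of(cc,'vial_a'): print(w(cc,v['point']).round(1),round(v['confidence'],2))
E
```

```text
block top [ 578.1 -197.6] -47.3 rms 0.25
block side [ 576.5 -199.4] -47.5 rms 0.31
block both [ 577.3 -198.3] -47.1 rms 0.41
rack top [563.7  96.7] -90.3 rms 0.31
rack side [541.7  96.9] -78.8 rms 0.22
rack both [563.3  97.2] -90.2 rms 0.8
block wells [array([ 526.3, -143.3]), array([ 560.3, -179.9]), array([ 594.3, -216.6]), array([ 628.3, -253.2])]
rack wells [array([563.6, 172.2]), array([563.4, 122.2]), array([563.2,  72.2]), array([563.1,  22.2])]
[565.3 100.3   0.7] 0.59
[ 4.938e+02  1.913e+02 -3.000e-01] 0.56
[6.565e+02 2.280e+01 4.000e-01] 0.54
[563.8  75.5  12.6] 0.49
[564.8 170.9   5.8] 0.46
[567.5 123.8  12.1] 0.46
[564.6  19.   12.1] 0.44
[651.6  29.7   2.3] 0.89
[561.5  28.3  11.8] 0.71
[562.5 177.1   6.5] 0.68
[491.6 191.9   2.3] 0.65
[561.8  79.8   4.9] 0.6
[565.4 126.2   6.5] 0.47
```

```bash
python3 - <<'E'
from h import *
plan([563.5,174,180],0,15)
c=cam('top')
for l in [(84,180),(157,179),(232,178),(309,178)]: print(ray(c,(np.array(l)+.5)/4+[164.5,134.5],113).round(1))
E
```

```text
[[np.float64(-3.9), np.float64(0.23), np.float64(-3.63)], [np.float64(-0.0), np.float64(-4.3), np.float64(0.0)]]
[[np.float64(-4.16), np.float64(0.23), np.float64(-3.33)], [np.float64(-0.0), np.float64(-4.3), np.float64(0.0)]]
[[np.float64(-4.4), np.float64(0.23), np.float64(-3.0)], [np.float64(-0.0), np.float64(-4.3), np.float64(0.0)]]
[[np.float64(-4.61), np.float64(0.23), np.float64(-2.66)], [np.float64(-0.0), np.float64(-4.3), np.float64(0.0)]]
[[np.float64(-4.8), np.float64(0.23), np.float64(-2.31)], [np.float64(-0.0), np.float64(-4.3), np.float64(0.0)]]
[[np.float64(-4.96), np.float64(0.23), np.float64(-1.94)], [np.float64(-0.0), np.float64(-4.3), np.float64(0.0)]]
[[np.float64(-5.09), np.float64(0.23), np.float64(-1.56)], [np.float64(-0.0), np.float64(-4.3), np.float64(0.0)]]
[[np.float64(-5.2), np.float64(0.23), np.float64(-1.17)], [np.float64(-0.0), np.float64(-4.3), np.float64(0.0)]]
[[np.float64(-5.27), np.float64(0.23), np.float64(-0.77)], [np.float64(-0.0), np.float64(-4.3), np.float64(0.0)]]
[[np.float64(-5.31), np.float64(0.23), np.float64(-0.37)], [np.float64(-0.0), np.float64(-4.3), np.float64(0.0)]]
[[np.float64(-5.33), np.float64(0.23), np.float64(0.03)], [np.float64(-0.0), np.float64(-4.3), np.float64(0.0)]]
[[np.float64(-5.31), np.float64(0.23), np.float64(0.44)], [np.float64(-0.0), np.float64(-4.3), np.float64(0.0)]]
[[np.float64(-5.26), np.float64(0.23), np.float64(0.84)], [np.float64(-0.0), np.float64(-4.3), np.float64(0.0)]]
[[np.float64(-5.18), np.float64(0.23), np.float64(1.23)], [np.float64(-0.0), np.float64(-4.3), np.float64(0.0)]]
[[np.float64(-5.07), np.float64(0.23), np.float64(1.62)], [np.float64(-0.0), np.float64(-4.3), np.float64(0.0)]]
d [299.7 740.6 -34.7]
[563.4 167.8 113. ]
[563.2 120.7 113. ]
[562.9  72.3 113. ]
[562.   22.7 113. ]
```

Call:
{"api": "apply_moves", "payload": {"increments": [[[-3.9,0.2,-3.6],[0,-4.3,0],5.5],[[-4.2,0.2,-3.3],[0,-4.3,0],5.5],[[-4.4,0.2,-3.0],[0,-4.3,0],5.5],[[-4.6,0.2,-2.7],[0,-4.3,0],5.5],[[-4.8,0.2,-2.3],[0,-4.3,0],5.5]]}}

```text
t: 1.62
eef_pos: [364.9, -315.7, 203.8]
tcp_rot: [-1.569, -0.0, -2.324]
ft_force: [0.3, -0.5, 0.0]
opening: 0.592
```

Call:
{"api": "apply_moves", "payload": {"increments": [[[-5,0.2,-1.9],[0,-4.3,0],5.5],[[-5.1,0.2,-1.6],[0,-4.3,0],5.5],[[-5.2,0.2,-1.2],[0,-4.3,0],5.5],[[-5.3,0.2,-0.8],[0,-4.3,0],5.5],[[-5.3,0.2,-0.4],[0,-4.3,0],5.5]]}}

```text
t: 2.25
eef_pos: [465.4, -59.2, 194.4]
tcp_rot: [-1.566, -0.001, -1.938]
ft_force: [1.0, -0.7, -0.5]
opening: 0.58
```

```bash
sed -i 's/print(\[list(\(.*\)),list(\(.*\))\])/print((\1).tolist(),(\2).tolist())/' h.py; python3 - <<'E'
from h import *
s=readout.state();print(s['t'],s['eef_pos'],s['tcp_rot'])
plan([563.5,172,180],0,5)
E
```

```text
2.25 [465.36849526 -59.22699374 194.41188136] [-1.56554025e+00 -1.43855714e-03 -1.93756917e+00]
[-5.02, 0.28, 0.17] [-0.1, -4.2, 0.0]
[-4.99, 0.28, 0.54] [-0.1, -4.2, 0.0]
[-4.94, 0.29, 0.9] [-0.1, -4.2, 0.0]
[-4.86, 0.29, 1.26] [-0.1, -4.2, 0.0]
[-4.76, 0.29, 1.62] [-0.1, -4.2, 0.0]
d [ 98.1 231.2 -14.4]
```

Tracking is good.

Call:
{"api": "apply_moves", "payload": {"increments": [[[-5,0.3,0.2],[0,-4.2,0],5.5],[[-5,0.3,0.5],[0,-4.2,0],5.5],[[-4.9,0.3,0.9],[0,-4.2,0],5.5],[[-4.9,0.3,1.3],[0,-4.2,0],5.5],[[-4.8,0.3,1.6],[-0.3,-4.2,0],5.5]]}}

```text
t: 2.88
eef_pos: [565.0, 181.7, 179.7]
tcp_rot: [-1.569, -0.003, -1.557]
ft_force: [0.8, -0.6, -0.2]
opening: 0.574
```

```bash
python3 - <<'E'
from h import *
s=readout.state();print(s['t'],s['eef_pos'],s['tcp_rot'])
plan([563.5,172,52],0,5)
c=cam('side');save(c,'s1.png',(150,50,400,220),3.2)
E
```

```text
2.875 [564.953803   181.70582999 179.71631156] [-1.5690142  -0.0033457  -1.55749945]
[0.19, 2.55, -0.04] [-0.0, 0.2, 0.0]
[0.19, 2.55, -0.03] [-0.0, 0.2, 0.0]
[0.19, 2.55, -0.03] [-0.0, 0.2, 0.0]
[0.19, 2.55, -0.03] [-0.0, 0.2, 0.0]
[0.19, 2.55, -0.03] [-0.0, 0.2, 0.0]
d [  -1.5   -9.7 -127.7]
```

View pics/s1.png

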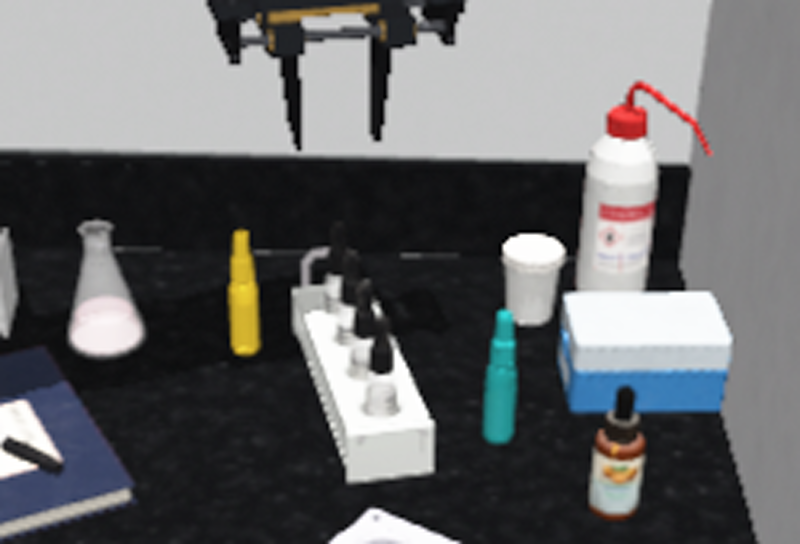

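The side crop shows the fingers centred at px (337,145), straight above the first vial's cap at (338,225), with the yellow look-alike clear at (243,235). I correct the 10 mm overshoot, then descend.

Call:
{"api": "apply_moves", "payload": {"increments": [[[0.5,1.5,-0.1],[0,0.4,0],5.5],[[0.4,2.5,0],[0,0.4,0],5.5],[[0.1,2.5,0],[0,0,0],5.5],[[0,2,0],[0,0,0],5.5],[[0,0.5,0],[0,0,0],5.5]]}}

```text
t: 3.55
eef_pos: [563.8, 172.6, 83.9]
tcp_rot: [-1.57, -0.003, -1.57]
ft_force: [0.1, -0.0, -0.4]
opening: 0.58
```

```bash
python3 - <<'E'
from h import *
s=readout.state();print(s['t'],s['eef_pos'],s['tcp_rot'])
plan([563.5,172,52],0,1)
E
```

```text
3.55 [563.81568282 172.60610931  83.85553922] [-1.57049229 -0.00268393 -1.57015999]
[0.05, 3.19, -0.03] [-0.0, 0.0, 0.2]
d [ -0.3  -0.6 -31.9]
```

Call:
{"api": "apply_moves", "payload": {"increments": [[[0,1.4,0],[0,0,0.1],5.5],[[0,1.2,0],[0,0,0.1],5.5],[[0,0.5,0],[0,0,0],5.5],[[0,0.1,0],[0,0,0],5.5],[[0,0,0],[0,0,0],5.5]]}}

```text
t: 4.18
eef_pos: [564.1, 171.5, 50.6]
tcp_rot: [-1.569, 0.001, -1.572]
ft_force: [0.9, -0.2, -0.3]
opening: 0.58
```

Call:
{"api": "apply_moves", "payload": {"increments": [[[0,0,0],[0,0,0],1.5],[[0,0,0],[0,0,0],1.5],[[0,0,0],[0,0,0],1.5],[[0,0,0],[0,0,0],1.5],[[0,0,0],[0,0,0],1.5]]}}

```text
t: 4.8
eef_pos: [564.5, 171.8, 51.5]
tcp_rot: [-1.568, 0.002, -1.572]
ft_force: [-0.5, 0.5, 0.4]
opening: 0.231
```

```bash
python3 - <<'E'
from h import *
s=readout.state();print(s['t'],s['eef_pos'],s['tcp_rot'],s['ft_force'],s['opening']*95)
c=cam('side');save(c,'s2.png',(220,80,320,180),6)
E
```

```text
4.8 [564.47660985 171.76623717  51.51855813] [-1.56775084e+00  1.51175854e-03 -1.57157412e+00] [-0.5366299   0.45733966  0.3732953 ] 21.983068527807376
```

View pics/s2.png

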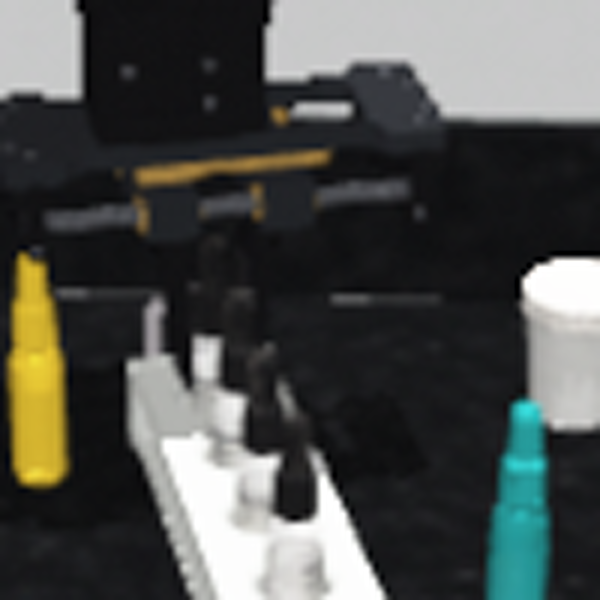

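The opening has stopped at 22 mm, so the vial is held. The crop shows the fingers round the first vial at (210,330). I lift.

Call:
{"api": "apply_moves", "payload": {"increments": [[[0,-1,0],[0,0,0],1.5],[[0,-3,0],[0,0,0],1.5],[[0,-5,0],[0,0,0],1.5],[[0,-3,0],[0,0,0],1.5],[[0,-1,0],[0,0,0],1.5]]}}

```text
t: 5.48
eef_pos: [563.7, 171.4, 186.7]
tcp_rot: [-1.569, 0.001, -1.572]
ft_force: [-1.5, -0.2, -0.5]
opening: 0.233
```

```bash
python3 - <<'E'
from h import *
s=readout.state();print(s['t'],s['eef_pos'],s['tcp_rot'],s['ft_force'],s['opening']*95)
plan([526.3,-143.3,182],42.9,9)
E
```

```text
5.475 [563.65606172 171.43929664 186.69869962] [-1.56903277e+00  1.28149973e-03 -1.57162560e+00] [-1.5064988  -0.19575451 -0.47025668] 22.0946485046427
[3.5, 0.05, -0.41] [-0.0, -4.8, -0.0]
[3.45, 0.05, -0.7] [-0.0, -4.8, -0.0]
[3.38, 0.05, -0.99] [-0.0, -4.8, -0.0]
[3.29, 0.05, -1.26] [-0.0, -4.8, -0.0]
[3.17, 0.05, -1.53] [-0.0, -4.8, -0.0]
[3.03, 0.05, -1.79] [-0.0, -4.8, -0.0]
[2.87, 0.05, -2.04] [-0.0, -4.8, -0.0]
[2.69, 0.05, -2.27] [-0.0, -4.8, -0.0]
[2.49, 0.05, -2.49] [-0.0, -4.8, -0.0]
d [ -37.4 -314.7   -4.7]
```

Call:
{"api": "apply_moves", "payload": {"increments": [[[3.5,0,-0.4],[0,-4.8,0],1.5],[[3.5,0,-0.7],[0,-4.8,0],1.5],[[3.4,0,-1],[0,-4.8,0],1.5],[[3.3,0,-1.3],[0,-4.8,0],1.5],[[3.2,0.1,-1.5],[0,-4.8,0],1.5]]}}

```text
t: 6.1
eef_pos: [542.6, -7.5, 183.8]
tcp_rot: [-1.57, 0.002, -1.136]
ft_force: [0.0, -0.6, -0.1]
opening: 0.234
```

Call:
{"api": "apply_moves", "payload": {"increments": [[[3,0,-1.8],[0,-4.8,0],1.5],[[2.9,0.1,-2],[0,-4.8,0],1.5],[[2.6,0,-2.2],[0,-4.8,0],1.5],[[1.7,0,-1.7],[0,-4,0],1.5],[[0.2,0,-0.2],[0,0,0],1.5]]}}

```text
t: 6.72
eef_pos: [527.9, -143.8, 179.1]
tcp_rot: [-1.572, 0.006, -0.806]
ft_force: [0.6, 0.8, 0.2]
opening: 0.233
```

```bash
python3 - <<'E'
from h import *
s=readout.state();print(s['t'],s['eef_pos'],s['tcp_rot'],s['ft_force'],s['opening']*95)
plan([526.3,-143.3,105],42.9,1)
c=cam('top');save(c,'t2.png',(250,120,370,230),5)
E
```

```text
6.725 [ 527.9025959  -143.75695619  179.10283403] [-1.57238211  0.00633935 -0.80631091] [0.59591203 0.76026378 0.17460316] 22.090338960830014
[-0.1, 7.41, -0.07] [0.1, 0.9, -0.4]
d [ -1.6   0.5 -74.1]
```

View pics/t2.png

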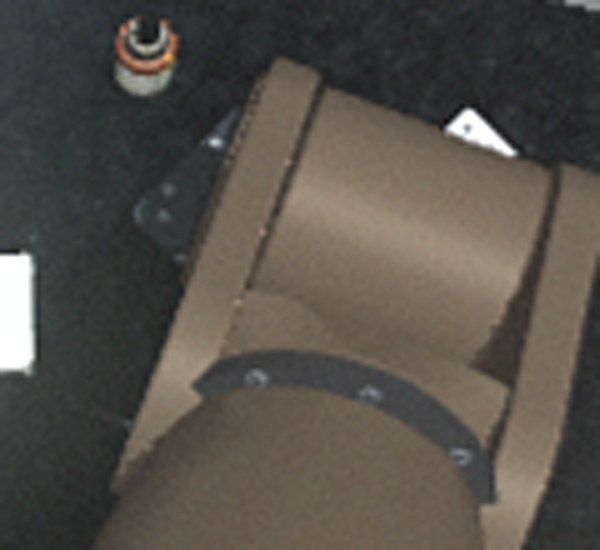

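The top view is blocked by the arm here, with only the block's far corner showing at (480,130), so I will use the side camera. I lower until the vial's base is just above the block's top.

Call:
{"api": "apply_moves", "payload": {"increments": [[[-0.1,2,-0.1],[0,0.5,-0.2],1.5],[[0,2.5,0],[0,0.4,-0.2],1.5],[[0,1.7,0],[0,0,0],1.5],[[0,0.5,0],[0,0,0],1.5],[[0,0,0],[0,0,0],1.5]]}}

```text
t: 7.4
eef_pos: [526.5, -139.0, 109.9]
tcp_rot: [-1.572, 0.0, -0.826]
ft_force: [0.3, -0.1, 0.7]
opening: 0.234
```

```bash
python3 - <<'E'
from h import *
s=readout.state();print(s['t'],s['eef_pos'],s['tcp_rot'],s['ft_force'],s['opening']*95)
plan([526.3,-143.3,54],42.9,1)
c=cam('side');p=s['eef_pos']
im=c['img']; 
b=p-[0,0,43.5]; print(px(c,b),'expected base centre px; well centre',px(c,[526.3,-143.3,46]))
save(c,'s3.png',(230,140,370,290),4)
E
```

```text
7.4 [ 526.45332342 -138.97143099  109.94314188] [-1.57232544e+00  4.36904773e-04 -8.26013371e-01] [ 0.2798775  -0.08299793  0.74893946] 22.237530753755212
[0.31, 5.59, -0.3] [0.1, -0.2, -0.0]
d [ -0.2  -4.3 -55.9]
[269.54426654 212.40800388] expected base centre px; well centre [269.85447115 221.77853411]
```

View pics/s3.png

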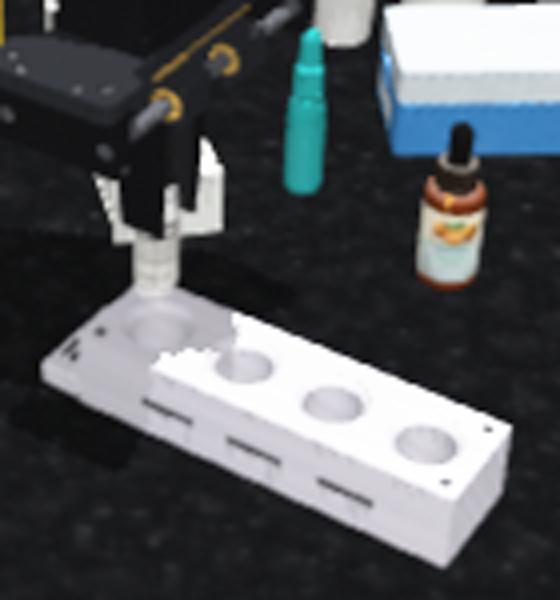

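The held vial's base is at crop px (156,287) and the first well's mouth at (159,327). Both agree with the projected positions to within 1 px. I remove the 4 mm offset and lower.

Call:
{"api": "apply_moves", "payload": {"increments": [[[0.3,0.3,-0.3],[0,0,0],1.5],[[0.1,0.6,-0.1],[0,0,0],1.5],[[0,0.9,0],[0,0,0],1.5],[[0,0.9,0],[0,0,0],1.5],[[0,0.7,0],[0,0,0],1.5]]}}

```text
t: 8.07
eef_pos: [526.9, -145.4, 75.4]
tcp_rot: [-1.571, -0.002, -0.827]
ft_force: [0.3, -0.0, -0.1]
opening: 0.23
```

```bash
python3 - <<'E'
from h import *
s=readout.state();print(s['t'],s['eef_pos'],s['tcp_rot'],s['ft_force'],s['opening']*95)
plan([526.3,-143.3,52],42.9,1)
E
```

```text
8.075 [ 526.90800006 -145.38735652   75.40935908] [-1.57096304 -0.00236145 -0.82660825] [ 0.32363794 -0.0045893  -0.0800147 ] 21.868231556405945
[-0.2, 2.34, 0.1] [0.0, -0.3, 0.1]
d [ -0.6   2.1 -23.4]
```

Call:
{"api": "apply_moves", "payload": {"increments": [[[-0.1,0.8,0.1],[0,0,0],1.5],[[-0.1,0.7,0],[0,0,0],1.5],[[0,0.4,0],[0,0,0],1.5],[[0,0.2,0],[0,0,0],1.5],[[0,0.1,0],[0,0,0],1.5]]}}

```text
t: 8.7
eef_pos: [526.2, -143.0, 51.4]
tcp_rot: [-1.571, -0.002, -0.826]
ft_force: [-2.6, 0.9, 13.7]
opening: 0.234
```

Contact with the well floor is felt at 13.7 N. I release and rise.

Call:
{"api": "apply_moves", "payload": {"increments": [[[0,-0.1,0],[0,0,0],1.5],[[0,0,0],[0,0,0],3.5],[[0,0,0],[0,0,0],5.5],[[0,0,0],[0,0,0],5.5],[[0,0,0],[0,0,0],5.5]]}}

```text
t: 9.32
eef_pos: [526.5, -143.1, 53.0]
tcp_rot: [-1.571, -0.003, -0.826]
ft_force: [-0.8, 0.4, 0.1]
opening: 0.563
```

Call:
{"api": "apply_moves", "payload": {"increments": [[[0,-1,0],[0,0,0],5.5],[[0,-4,0],[0,0,0],5.5],[[0,-5,0],[0,0,0],5.5],[[0,-2,0],[0,0,0],5.5],[[0,0,0],[0,0,0],5.5]]}}

```text
t: 9.95
eef_pos: [526.2, -142.9, 178.7]
tcp_rot: [-1.571, -0.003, -0.827]
ft_force: [0.6, 0.5, 0.2]
opening: 0.577
```

```bash
python3 - <<'E'
from h import *
s=readout.state();print(s['t'],s['eef_pos'],s['tcp_rot'],s['ft_force'],s['opening']*95)
plan([563.4,124,180],0,8)
c=cam('side');save(c,'s4.png',(200,110,370,290),3.3)
for v in nets.mark_of(c,'vial_a'): print(w(c,v['point']).round(1),round(v['confidence'],2))
E
```

```text
9.95 [ 526.15459706 -142.86093238  178.74530079] [-1.57060575 -0.00315422 -0.82651229] [0.64045515 0.53861404 0.15305633] 54.80260135545657
[-2.14, -0.02, 2.6] [-0.0, 5.3, 0.0]
[-2.37, -0.02, 2.39] [-0.0, 5.3, 0.0]
[-2.58, -0.02, 2.16] [-0.0, 5.3, 0.0]
[-2.77, -0.02, 1.91] [-0.0, 5.3, 0.0]
[-2.94, -0.02, 1.65] [-0.0, 5.3, 0.0]
[-3.08, -0.02, 1.37] [-0.0, 5.3, 0.0]
[-3.19, -0.02, 1.07] [-0.0, 5.3, 0.0]
[-3.28, -0.02, 0.77] [-0.0, 5.3, 0.0]
d [ 37.2 266.9   1.3]
[ 521.2 -138.3    6.5] 0.74
[650.   27.6   1.4] 0.56
[489.  194.9   3.3] 0.55
[562.6  29.7  10.6] 0.46
```

View pics/s4.png

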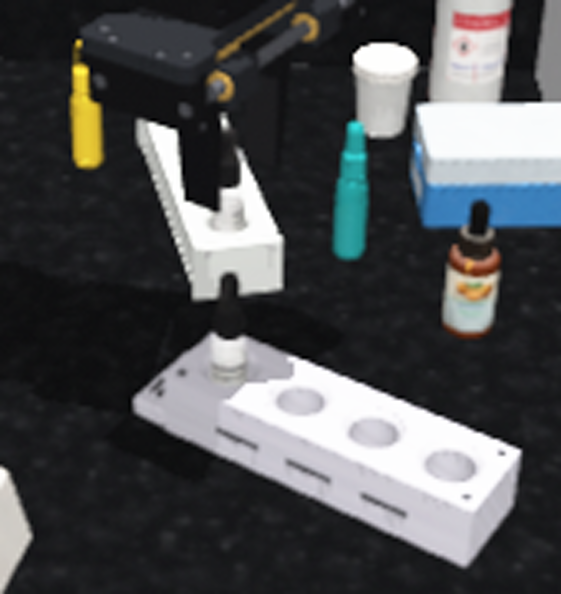

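The side crop shows the first vial upright in the first well at (229,330), on the step side, and the other things undisturbed. Now vial 2.

Call:
{"api": "apply_moves", "payload": {"increments": [[[-2.1,0,2.6],[0,5.3,0],5.5],[[-2.4,0,2.4],[0,5.3,0],5.5],[[-2.6,0,2.2],[0,5.3,0],5.5],[[-2.8,0,1.9],[0,5.3,0],5.5],[[-2.9,0,1.6],[0,5.3,0],5.5]]}}

```text
t: 10.68
eef_pos: [547.6, 27.1, 169.9]
tcp_rot: [-1.581, 0.004, -1.308]
ft_force: [0.7, 0.2, 0.5]
opening: 0.579
```

Call:
{"api": "apply_moves", "payload": {"increments": [[[-3.1,0,1.4],[0,5.3,0],5.5],[[-3.2,0,1.1],[0,5.3,0],5.5],[[-2.1,0,0.6],[0,4.5,0],5.5],[[-0.5,0,0],[0,0,0],5.5],[[0,0,0],[0,0,0],5.5]]}}

```text
t: 11.3
eef_pos: [560.8, 124.8, 162.7]
tcp_rot: [-1.593, -0.0, -1.576]
ft_force: [0.9, -0.3, -0.3]
opening: 0.579
```

```bash
python3 - <<'E'
from h import *
s=readout.state();print(s['t'],s['eef_pos'],s['tcp_rot'],s['ft_force'],s['opening']*95)
plan([563.4,122.5,52],0,1)
E
```

```text
11.3 [560.7984953  124.8078067  162.74464019] [-1.59326251e+00 -1.71237958e-04 -1.57553010e+00] [ 0.8929627  -0.27517943 -0.25805666] 54.95775238378604
[0.23, 11.07, 0.51] [1.3, -0.3, 0.0]
d [   2.6   -2.3 -110.7]
```

Call:
{"api": "apply_moves", "payload": {"increments": [[[0.2,0.5,0.3],[1.2,-0.3,0],5.5],[[0,2.5,0],[0.1,0,0],5.5],[[0,2.5,0],[0,0,0],5.5],[[0,1.2,0],[0,0,0],5.5],[[0,0.2,0],[0,0,0],5.5]]}}

```text
t: 11.92
eef_pos: [564.1, 118.5, 91.2]
tcp_rot: [-1.566, -0.001, -1.57]
ft_force: [0.0, 0.6, 0.8]
opening: 0.578
```

```bash
python3 - <<'E'
from h import *
s=readout.state();print(s['t'],s['eef_pos'],s['tcp_rot'],s['ft_force'],s['opening']*95)
plan([563.4,122.5,52],0,1)
E
```

```text
11.925 [564.08026443 118.47636475  91.18702765] [-1.56644563e+00 -5.56736882e-04 -1.56958212e+00] [0.01527688 0.63774513 0.8345629 ] 54.94690645201865
[-0.4, 3.92, -0.08] [-0.2, 0.1, 0.0]
d [ -0.7   4.  -39.2]
```

Call:
{"api": "apply_moves", "payload": {"increments": [[[-0.3,1,-0.1],[-0.2,0,0],5.5],[[-0.1,1.5,0],[0,0,0],5.5],[[0,0.9,0],[0,0,0],5.5],[[0,0.3,0],[0,0,0],5.5],[[0,0,0],[0,0,0],5.5]]}}

```text
t: 12.55
eef_pos: [563.7, 122.7, 52.7]
tcp_rot: [-1.568, -0.0, -1.569]
ft_force: [1.0, 0.0, 0.4]
opening: 0.579
```

Call:
{"api": "apply_moves", "payload": {"increments": [[[0,0,0],[0,0,0],4],[[0,0,0],[0,0,0],1.5],[[0,0,0],[0,0,0],1.5],[[0,0,0],[0,0,0],1.5],[[0,0,0],[0,0,0],1.5]]}}

```text
t: 13.18
eef_pos: [564.2, 122.7, 53.6]
tcp_rot: [-1.567, -0.0, -1.569]
ft_force: [0.0, -0.7, 0.3]
opening: 0.228
```

Call:
{"api": "apply_moves", "payload": {"increments": [[[0,-1,0],[0,0,0],1.5],[[0,-3,0],[0,0,0],1.5],[[0,-5,0],[0,0,0],1.5],[[0,-3,0],[0,0,0],1.5],[[0,-1,0],[0,0,0],1.5]]}}

```text
t: 13.8
eef_pos: [563.2, 122.7, 189.0]
tcp_rot: [-1.568, -0.0, -1.569]
ft_force: [-0.1, -0.0, -0.5]
opening: 0.232
```

```bash
python3 - <<'E'
from h import *
s=readout.state();print(s['t'],s['eef_pos'],s['tcp_rot'],s['ft_force'],s['opening']*95)
plan([560.3,-179.9,184],42.9,9)
E
```

```text
13.8 [563.22154925 122.67868551 189.00869633] [-1.56757287e+00 -3.33439143e-04 -1.56916512e+00] [-0.10566763 -0.00873531 -0.51833628] 22.012913452891723
[3.36, 0.06, -0.04] [-0.0, -4.8, 0.0]
[3.35, 0.06, -0.32] [-0.0, -4.8, 0.0]
[3.31, 0.06, -0.59] [-0.0, -4.8, 0.0]
[3.25, 0.06, -0.87] [-0.0, -4.8, 0.0]
[3.17, 0.06, -1.13] [-0.0, -4.8, 0.0]
[3.06, 0.06, -1.39] [-0.0, -4.8, 0.0]
[2.94, 0.06, -1.64] [-0.0, -4.8, 0.0]
[2.79, 0.06, -1.88] [-0.0, -4.8, 0.0]
[2.62, 0.06, -2.1] [-0.0, -4.8, 0.0]
d [  -2.9 -302.6   -5. ]
```

Call:
{"api": "apply_moves", "payload": {"increments": [[[3.4,0,0],[0,-4.8,0],1.5],[[3.4,0,-0.3],[0,-4.8,0],1.5],[[3.3,0,-0.6],[0,-4.8,0],1.5],[[3.2,0,-0.9],[0,-4.8,0],1.5],[[3.2,0,-1.1],[0,-4.8,0],1.5]]}}

```text
t: 14.42
eef_pos: [562.0, -48.7, 187.4]
tcp_rot: [-1.57, -0.0, -1.133]
ft_force: [0.2, -0.3, 0.2]
opening: 0.234
```

Call:
{"api": "apply_moves", "payload": {"increments": [[[3.1,0,-1.4],[0,-4.8,0],1.5],[[2.9,0,-1.6],[0,-4.8,0],1.5],[[2.6,0,-1.8],[0,-4.8,0],1.5],[[1.7,0,-1.4],[0,-3.8,0],1.5],[[0.3,0,-0.3],[0,0,0],1.5]]}}

```text
t: 15.05
eef_pos: [561.4, -179.1, 183.5]
tcp_rot: [-1.572, 0.005, -0.808]
ft_force: [0.1, 0.7, -0.0]
opening: 0.232
```

```bash
python3 - <<'E'
from h import *
s=readout.state();print(s['t'],s['eef_pos'],s['tcp_rot'],s['ft_force'],s['opening']*95)
plan([560.3,-179.9,110],42.9,1)
E
```

```text
15.05 [ 561.35582584 -179.14026508  183.48764901] [-1.57241665  0.00500276 -0.80764608] [ 0.07953024  0.66536286 -0.00482444] 22.07584964234684
[0.02, 7.35, -0.12] [0.1, 0.8, -0.3]
d [ -1.1  -0.8 -73.5]
```

Call:
{"api": "apply_moves", "payload": {"increments": [[[0,1.5,-0.1],[0,0.8,-0.3],1.5],[[0,2.5,0],[0,0,0],1.5],[[0,2,0],[0,0,0],1.5],[[0,0.9,0],[0,0,0],1.5],[[0,0,0],[0,0,0],1.5]]}}

```text
t: 15.68
eef_pos: [559.9, -176.7, 111.5]
tcp_rot: [-1.573, 0.002, -0.829]
ft_force: [-0.5, 0.1, 0.2]
opening: 0.23
```

```bash
python3 - <<'E'
from h import *
s=readout.state();print(s['t'],s['eef_pos'],s['tcp_rot'],s['ft_force'],s['opening']*95)
plan([560.3,-179.9,54],42.9,1)
c=cam('side');p=s['eef_pos']
print((px(c,p-[0,0,45.6])-[230,140])*4,'base; well',(px(c,[560.3,-179.9,46])-[230,140])*4)
save(c,'s5.png',(230,140,370,290),4)
E
```

```text
15.675 [ 559.87421566 -176.65480078  111.49387731] [-1.57286109  0.0020404  -0.82868618] [-0.53718461  0.13622164  0.15453635] 21.85077133788585
[0.28, 5.75, -0.18] [0.1, -0.4, -0.1]
d [  0.4  -3.2 -57.5]
[242.98424543 327.66410519] base; well [244.12094701 363.36454176]
```

View pics/s5.png

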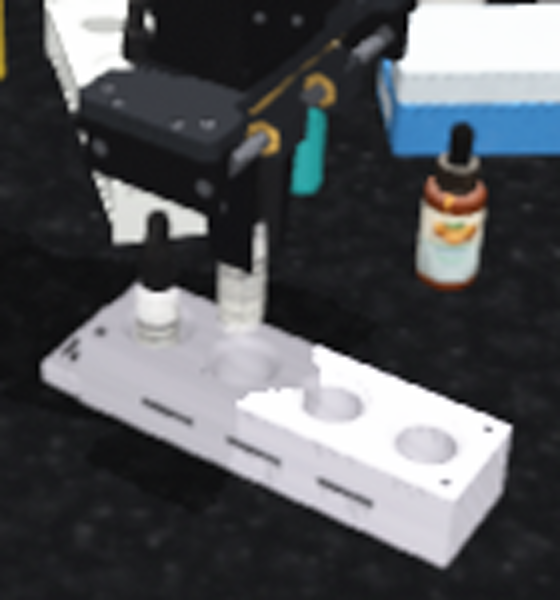

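The held vial's base is at (241,330), above the second well at (244,365), as projected, and vial 1 stands at (158,285).

Call:
{"api": "apply_moves", "payload": {"increments": [[[0.2,0.5,-0.2],[0,0,0],1.5],[[0,1,0],[0,0,0],1.5],[[0,1,0],[0,0,0],1.5],[[0,0.8,0],[0,0,0],1.5],[[0,0.3,0],[0,0,0],1.5]]}}

```text
t: 16.35
eef_pos: [560.4, -180.0, 74.8]
tcp_rot: [-1.572, -0.001, -0.829]
ft_force: [-0.3, 0.1, 0.3]
opening: 0.234
```

```bash
python3 - <<'E'
from h import *
s=readout.state();print(s['t'],s['eef_pos'],s['tcp_rot'],s['ft_force'],s['opening']*95)
plan([560.3,-179.9,54],42.9,1)
E
```

```text
16.35 [ 560.37423847 -179.96694636   74.80265555] [-1.57170257e+00 -5.68060887e-04 -8.29261772e-01] [-0.33866999  0.09902164  0.27626702] 22.267002112852744
[-0.01, 2.08, 0.0] [0.1, -0.4, 0.0]
d [ -0.1   0.1 -20.8]
```

Call:
{"api": "apply_moves", "payload": {"increments": [[[0,0.8,0],[0,0,0],1.5],[[0,0.6,0],[0,0,0],1.5],[[0,0.4,0],[0,0,0],1.5],[[0,0.2,0],[0,0,0],1.5],[[0,0.1,0],[0,0,0],1.5]]}}

```text
t: 16.98
eef_pos: [560.6, -180.1, 53.4]
tcp_rot: [-1.572, -0.001, -0.829]
ft_force: [-4.8, 1.6, 20.9]
opening: 0.238
```

Call:
{"api": "apply_moves", "payload": {"increments": [[[0,-0.1,0],[0,0,0],1.5],[[0,0,0],[0,0,0],3.5],[[0,0,0],[0,0,0],5.5],[[0,0,0],[0,0,0],5.5],[[0,0,0],[0,0,0],5.5]]}}

```text
t: 17.6
eef_pos: [560.9, -180.2, 54.8]
tcp_rot: [-1.571, -0.002, -0.829]
ft_force: [0.9, -0.1, -0.9]
opening: 0.563
```

Call:
{"api": "apply_moves", "payload": {"increments": [[[0,-1,0],[0,0,0],5.5],[[0,-4,0],[0,0,0],5.5],[[0,-5,0],[0,0,0],5.5],[[0,-2,0],[0,0,0],5.5],[[0,0,0],[0,0,0],5.5]]}}

```text
t: 18.23
eef_pos: [560.7, -180.0, 180.4]
tcp_rot: [-1.571, -0.002, -0.829]
ft_force: [-0.2, -1.1, -0.4]
opening: 0.577
```

```bash
python3 - <<'E'
from h import *
s=readout.state();print(s['t'],s['eef_pos'],s['tcp_rot'],s['ft_force'],s['opening']*95)
plan([563.2,74,180],0,8)
c=cam('side')
for v in nets.mark_of(c,'vial_a'): print(w(c,v['point']).round(1),round(v['confidence'],2))
E
```

```text
18.225 [ 560.66063241 -179.97838947  180.39040131] [-1.57099167 -0.00242865 -0.82914782] [-0.21570231 -1.11255926 -0.40768868] 54.834649414119546
[-2.32, -0.0, 2.17] [-0.0, 5.3, 0.0]
[-2.51, -0.0, 1.94] [-0.0, 5.3, 0.0]
[-2.68, -0.0, 1.7] [-0.0, 5.3, 0.0]
[-2.83, 0.0, 1.45] [-0.0, 5.3, 0.0]
[-2.95, 0.0, 1.18] [-0.0, 5.3, 0.0]
[-3.04, 0.0, 0.9] [-0.0, 5.3, 0.0]
[-3.11, 0.0, 0.62] [-0.0, 5.3, 0.0]
[-3.16, 0.0, 0.33] [-0.0, 5.3, 0.0]
d [  2.5 254.   -0.4]
[560.8  27.6  12.6] 0.63
[ 524.2 -135.8    6.5] 0.61
[ 555.1 -176.4    7.7] 0.58
[651.2  28.5   0.7] 0.55
[562.1  78.8   9.7] 0.52
```

Call:
{"api": "apply_moves", "payload": {"increments": [[[-2.3,-0.2,2.2],[0,5.3,0],5.5],[[-2.5,-0.2,1.9],[0,5.3,0],5.5],[[-2.7,-0.2,1.7],[0,5.3,0],5.5],[[-2.8,-0.1,1.5],[0.3,5.3,0],5.5],[[-3,-0.1,1.2],[0.3,5.3,0],5.5]]}}

```text
t: 18.95
eef_pos: [560.7, -17.5, 179.6]
tcp_rot: [-1.571, 0.006, -1.31]
ft_force: [1.1, -0.6, -0.3]
opening: 0.581
```

Call:
{"api": "apply_moves", "payload": {"increments": [[[-3,-0.1,0.9],[0.3,5.3,0],5.5],[[-3.1,0,0.6],[0.3,5.3,0],5.5],[[-2.1,0,0.3],[0.2,4.5,0],5.5],[[-0.4,0,0],[0,0,0],5.5],[[0,0,0],[0,0,0],5.5]]}}

```text
t: 19.58
eef_pos: [561.5, 74.7, 174.8]
tcp_rot: [-1.569, 0.008, -1.578]
ft_force: [0.3, 0.1, -0.4]
opening: 0.578
```

```bash
python3 - <<'E'
from h import *
s=readout.state();print(s['t'],s['eef_pos'],s['tcp_rot'],s['ft_force'],s['opening']*95)
plan([563.3,73,52],0,1)
E
```

```text
19.575 [561.48121496  74.7116957  174.80320754] [-1.56934937  0.0080089  -1.57803865] [ 0.26917093  0.06590809 -0.4451532 ] 54.875479826287446
[0.27, 12.28, 0.17] [-0.1, -0.4, -0.5]
d [   1.8   -1.7 -122.8]
```

Call:
{"api": "apply_moves", "payload": {"increments": [[[0.1,1.5,0.2],[0,-0.4,-0.4],5.5],[[0,3,0],[0,0,0],5.5],[[0,2.5,0],[0,0,0],5.5],[[0,1.2,0],[0,0,0],5.5],[[0,0.2,0],[0,0,0],5.5]]}}

```text
t: 20.2
eef_pos: [563.5, 70.0, 85.0]
tcp_rot: [-1.571, -0.001, -1.57]
ft_force: [0.1, 1.1, 0.0]
opening: 0.578
```

```bash
python3 - <<'E'
from h import *
s=readout.state();print(s['t'],s['eef_pos'],s['tcp_rot'],s['ft_force'],s['opening']*95)
plan([563.3,73,52],0,1)
E
```

```text
20.2 [563.50785829  70.00583062  85.0379187 ] [-1.57117296e+00 -6.01929691e-04 -1.56974407e+00] [0.06455895 1.11109388 0.035879  ] 54.95559836438535
[-0.3, 3.3, -0.02] [0.0, 0.1, 0.0]
d [ -0.2   3.  -33. ]
```

Call:
{"api": "apply_moves", "payload": {"increments": [[[-0.3,0.8,0],[0,0,0],5.5],[[0,1.2,0],[0,0,0],5.5],[[0,0.9,0],[0,0,0],5.5],[[0,0.2,0],[0,0,0],5.5],[[0,0,0],[0,0,0],5.5]]}}

```text
t: 20.82
eef_pos: [564.3, 73.1, 53.1]
tcp_rot: [-1.569, -0.001, -1.569]
ft_force: [-0.2, -0.2, 0.3]
opening: 0.581
```

Call:
{"api": "apply_moves", "payload": {"increments": [[[0,0,0],[0,0,0],4],[[0,0,0],[0,0,0],1.5],[[0,0,0],[0,0,0],1.5],[[0,0,0],[0,0,0],1.5],[[0,0,0],[0,0,0],1.5]]}}

```text
t: 21.45
eef_pos: [564.6, 73.1, 54.0]
tcp_rot: [-1.568, -0.001, -1.569]
ft_force: [-0.3, -0.2, -1.3]
opening: 0.23
```

Call:
{"api": "apply_moves", "payload": {"increments": [[[0,-1,0],[0,0,0],1.5],[[0,-3,0],[0,0,0],1.5],[[0,-5,0],[0,0,0],1.5],[[0,-3,0],[0,0,0],1.5],[[0,-1,0],[0,0,0],1.5]]}}

```text
t: 22.08
eef_pos: [563.8, 73.1, 189.3]
tcp_rot: [-1.569, -0.001, -1.569]
ft_force: [-0.1, -0.2, -0.8]
opening: 0.236
```

```bash
python3 - <<'E'
from h import *
s=readout.state();print(s['t'],s['eef_pos'],s['tcp_rot'],s['ft_force'],s['opening']*95)
plan([594.3,-216.6,184],42.9,9)
E
```

```text
22.075 [563.80056533  73.12379686 189.26675636] [-1.56866272e+00 -6.88801664e-04 -1.56931005e+00] [-0.07597689 -0.21693343 -0.7513787 ] 22.375614702495998
[3.22, 0.06, 0.33] [-0.0, -4.8, 0.0]
[3.24, 0.06, 0.07] [-0.0, -4.8, 0.0]
[3.23, 0.06, -0.2] [-0.0, -4.8, 0.0]
[3.2, 0.06, -0.47] [-0.0, -4.8, 0.0]
[3.15, 0.06, -0.73] [-0.0, -4.8, 0.0]
[3.08, 0.06, -0.99] [-0.0, -4.8, 0.0]
[2.99, 0.06, -1.24] [-0.0, -4.8, 0.0]
[2.87, 0.06, -1.49] [-0.0, -4.8, 0.0]
[2.74, 0.06, -1.72] [-0.0, -4.8, 0.0]
d [  30.5 -289.7   -5.3]
```

Call:
{"api": "apply_moves", "payload": {"increments": [[[3.2,0,0.3],[0,-4.8,0],1.5],[[3.3,0,0.1],[0,-4.8,0],1.5],[[3.2,0,-0.2],[0,-4.8,0],1.5],[[3.2,0,-0.5],[0,-4.8,0],1.5],[[3.2,0,-0.7],[0,-4.8,0],1.5]]}}

```text
t: 22.7
eef_pos: [581.3, -90.5, 187.8]
tcp_rot: [-1.571, 0.0, -1.134]
ft_force: [0.6, -0.2, 0.1]
opening: 0.232
```

Call:
{"api": "apply_moves", "payload": {"increments": [[[3.1,0,-1],[0,-4.8,0],1.5],[[3,0,-1.2],[0,-4.8,0],1.5],[[2.6,0,-1.4],[0,-4.8,0],1.5],[[1.7,0,-1.1],[0,-4,0],1.5],[[0.3,0,-0.3],[0,0,0],1.5]]}}

```text
t: 23.32
eef_pos: [594.3, -213.8, 183.2]
tcp_rot: [-1.573, 0.006, -0.804]
ft_force: [-0.3, 0.6, -0.4]
opening: 0.231
```

```bash
python3 - <<'E'
from h import *
s=readout.state();print(s['t'],s['eef_pos'],s['tcp_rot'],s['ft_force'],s['opening']*95)
plan([594.3,-216.6,110],42.9,1)
E
```

```text
23.325 [ 594.29453728 -213.78775875  183.17801973] [-1.57338102  0.00645951 -0.80429139] [-0.29025837  0.60176791 -0.36775274] 21.93604570361789
[0.25, 7.32, -0.18] [0.2, 1.0, -0.4]
d [  0.   -2.8 -73.2]
```

Call:
{"api": "apply_moves", "payload": {"increments": [[[0.3,1.5,-0.2],[0,0.9,-0.3],1.5],[[0.1,2.5,-0.1],[0,0,0],1.5],[[0,2,0],[0,0,0],1.5],[[0,0.9,0],[0,0,0],1.5],[[0,0,0],[0,0,0],1.5]]}}

```text
t: 23.95
eef_pos: [593.3, -215.3, 108.3]
tcp_rot: [-1.575, 0.004, -0.827]
ft_force: [0.0, 0.3, 0.1]
opening: 0.232
```

```bash
python3 - <<'E'
from h import *
s=readout.state();print(s['t'],s['eef_pos'],s['tcp_rot'],s['ft_force'],s['opening']*95)
plan([594.3,-216.6,54],42.9,1)
c=cam('side');p=s['eef_pos']
print((px(c,p-[0,0,46])-[230,140])*4,'base; well',(px(c,[594.3,-216.6,46])-[230,140])*4)
save(c,'s6.png',(230,140,370,290),4)
E
```

```text
23.95 [ 593.31966345 -215.31612045  108.28678434] [-1.57455624  0.00408316 -0.82659746] [0.00366694 0.29749789 0.14805009] 21.994332262686722
[0.18, 5.43, 0.01] [0.2, -0.3, -0.2]
d [  1.   -1.3 -54.3]
[332.55613019 373.97765294] base; well [333.20259357 401.59594877]
```

View pics/s6.png

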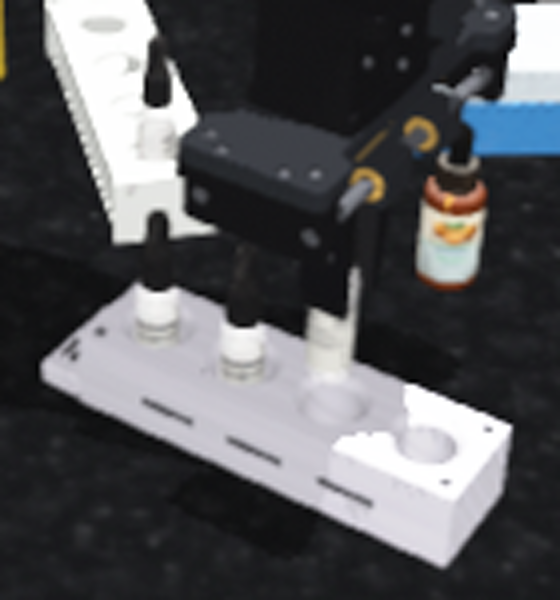

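Vials 1 and 2 stand at (158,290) and (243,325). The third hangs at (330,375) over the third well at (333,403). I lower it.

Call:
{"api": "apply_moves", "payload": {"increments": [[[0.1,0.5,0],[0.2,-0.2,-0.2],1.5],[[0,1,0],[0,0,0],1.5],[[0,1,0],[0,0,0],1.5],[[0,0.6,0],[0,0,0],1.5],[[0,0.3,0],[0,0,0],1.5]]}}

```text
t: 24.62
eef_pos: [594.8, -216.3, 73.8]
tcp_rot: [-1.57, -0.002, -0.823]
ft_force: [0.1, 0.2, -0.1]
opening: 0.229
```

```bash
python3 - <<'E'
from h import *
s=readout.state();print(s['t'],s['eef_pos'],s['tcp_rot'],s['ft_force'],s['opening']*95)
plan([594.3,-216.6,54],42.9,1)
E
```

```text
24.625 [ 594.78180392 -216.30952303   73.80343289] [-1.56969278 -0.00247375 -0.82318088] [ 0.07439959  0.15600204 -0.05269903] 21.72659969899586
[-0.02, 1.98, -0.06] [-0.1, -0.1, 0.1]
d [ -0.5  -0.3 -19.8]
```

Call:
{"api": "apply_moves", "payload": {"increments": [[[0,0.7,0],[0,0,0],1.5],[[0,0.6,0],[0,0,0],1.5],[[0,0.4,0],[0,0,0],1.5],[[0,0.15,0],[0,0,0],1.5],[[0,0.1,0],[0,0,0],1.5]]}}

```text
t: 25.25
eef_pos: [595.1, -216.5, 53.8]
tcp_rot: [-1.57, -0.003, -0.823]
ft_force: [-3.4, 2.5, 17.1]
opening: 0.234
```

Call:
{"api": "apply_moves", "payload": {"increments": [[[0,-0.1,0],[0,0,0],1.5],[[0,0,0],[0,0,0],3.5],[[0,0,0],[0,0,0],5.5],[[0,0,0],[0,0,0],5.5],[[0,0,0],[0,0,0],5.5]]}}

```text
t: 25.88
eef_pos: [595.3, -216.6, 55.3]
tcp_rot: [-1.569, -0.004, -0.823]
ft_force: [0.2, 0.7, 0.6]
opening: 0.561
```

Call:
{"api": "apply_moves", "payload": {"increments": [[[0,-1,0],[0,0,0],5.5],[[0,-4,0],[0,0,0],5.5],[[0,-5,0],[0,0,0],5.5],[[0,-2,0],[0,0,0],5.5],[[0,0,0],[0,0,0],5.5]]}}

```text
t: 26.5
eef_pos: [594.8, -216.4, 181.0]
tcp_rot: [-1.569, -0.005, -0.823]
ft_force: [0.7, 0.6, 0.1]
opening: 0.578
```

```bash
python3 - <<'E'
from h import *
s=readout.state();print(s['t'],s['eef_pos'],s['tcp_rot'],s['ft_force'],s['opening']*95)
plan([563.1,25,180],0,8)
c=cam('side')
for v in nets.mark_of(c,'vial_a'): print(w(c,v['point']).round(1),round(v['confidence'],2))
E
```

```text
26.5 [ 594.82942341 -216.39144258  180.95769962] [-1.56896799 -0.00453517 -0.8231908 ] [0.68301023 0.63680177 0.07654129] 54.90443043569846
[-2.48, 0.0, 1.76] [-0.0, 5.4, 0.0]
[-2.64, 0.0, 1.52] [-0.0, 5.4, 0.0]
[-2.77, 0.01, 1.27] [-0.0, 5.4, 0.0]
[-2.87, 0.01, 1.01] [-0.0, 5.4, 0.0]
[-2.95, 0.01, 0.73] [-0.0, 5.4, 0.0]
[-3.01, 0.01, 0.45] [-0.0, 5.4, 0.0]
[-3.04, 0.01, 0.17] [-0.0, 5.4, 0.0]
[-3.04, 0.01, -0.11] [-0.0, 5.4, 0.0]
d [-31.7 241.4  -1. ]
[ 593.4 -211.4    9.4] 0.87
[492.5 193.8   2.7] 0.87
[ 522.3 -139.8    7.2] 0.83
[ 556.7 -173.3    7.7] 0.53
[650.3  26.3   2.2] 0.38
```

Call:
{"api": "apply_moves", "payload": {"increments": [[[-2.5,-0.2,1.8],[0,5.4,0],5.5],[[-2.6,-0.2,1.5],[0,5.4,0],5.5],[[-2.8,-0.2,1.3],[0,5.4,0],5.5],[[-2.9,-0.1,1],[0.3,5.4,0],5.5],[[-2.9,-0.1,0.7],[0.3,5.4,0],5.5]]}}

```text
t: 27.22
eef_pos: [572.6, -62.0, 179.7]
tcp_rot: [-1.568, 0.006, -1.312]
ft_force: [0.5, -0.0, 0.3]
opening: 0.579
```

Call:
{"api": "apply_moves", "payload": {"increments": [[[-3,-0.1,0.5],[0.3,5.4,0],5.5],[[-3,0,0.2],[0.3,5.4,0],5.5],[[-2,0,0],[0.2,4.5,0],5.5],[[-0.4,0,0],[0,0,0],5.5],[[0,0,0],[0,0,0],5.5]]}}

```text
t: 27.85
eef_pos: [562.8, 26.3, 175.4]
tcp_rot: [-1.566, 0.01, -1.585]
ft_force: [0.0, -0.6, 0.7]
opening: 0.578
```

```bash
python3 - <<'E'
from h import *
s=readout.state();print(s['t'],s['eef_pos'],s['tcp_rot'],s['ft_force'],s['opening']*95)
plan([563.3,23.5,52],0,1)
E
```

```text
27.85 [562.83502878  26.26726422 175.36669418] [-1.56593236  0.00954626 -1.58457102] [ 0.03916686 -0.56013519  0.72787695] 54.91955233447289
[0.39, 12.33, -0.01] [-0.3, -0.8, -0.5]
d [   0.5   -2.8 -123.4]
```

Call:
{"api": "apply_moves", "payload": {"increments": [[[0.2,1.5,0.1],[-0.2,-0.8,-0.5],5.5],[[0,3,0],[0,0,0],5.5],[[0,2.5,0],[0,0,0],5.5],[[0,1.2,0],[0,0,0],5.5],[[0,0.2,0],[0,0,0],5.5]]}}

```text
t: 28.48
eef_pos: [563.9, 20.7, 85.3]
tcp_rot: [-1.572, -0.001, -1.568]
ft_force: [-0.6, -0.4, -0.4]
opening: 0.577
```

```bash
python3 - <<'E'
from h import *
s=readout.state();print(s['t'],s['eef_pos'],s['tcp_rot'],s['ft_force'],s['opening']*95)
plan([563.3,23.5,52],0,1)
E
```

```text
28.475 [563.89865802  20.66672352  85.33314654] [-1.57199830e+00 -9.57929665e-04 -1.56752345e+00] [-0.57495385 -0.38246992 -0.41296085] 54.789043025796566
[-0.29, 3.33, -0.05] [0.1, 0.2, 0.1]
d [ -0.6   2.8 -33.3]
```

Call:
{"api": "apply_moves", "payload": {"increments": [[[-0.3,0.8,0],[0,0.2,0],5.5],[[0,1.2,0],[0,0,0],5.5],[[0,0.9,0],[0,0,0],5.5],[[0,0.2,0],[0,0,0],5.5],[[0,0,0],[0,0,0],5.5]]}}

```text
t: 29.1
eef_pos: [564.7, 23.6, 53.4]
tcp_rot: [-1.57, -0.001, -1.571]
ft_force: [-0.5, 2.0, -1.0]
opening: 0.58
```

Call:
{"api": "apply_moves", "payload": {"increments": [[[0,0,0],[0,0,0],4],[[0,0,0],[0,0,0],1.5],[[0,0,0],[0,0,0],1.5],[[0,0,0],[0,0,0],1.5],[[0,0,0],[0,0,0],1.5]]}}

```text
t: 29.72
eef_pos: [565.0, 23.6, 54.2]
tcp_rot: [-1.568, -0.001, -1.571]
ft_force: [0.1, -0.5, -0.4]
opening: 0.235
```

Call:
{"api": "apply_moves", "payload": {"increments": [[[0,-1,0],[0,0,0],1.5],[[0,-3,0],[0,0,0],1.5],[[0,-5,0],[0,0,0],1.5],[[0,-3,0],[0,0,0],1.5],[[0,-1,0],[0,0,0],1.5]]}}

```text
t: 30.35
eef_pos: [564.2, 23.8, 189.5]
tcp_rot: [-1.57, -0.001, -1.571]
ft_force: [-0.1, 0.8, -0.7]
opening: 0.234
```

```bash
python3 - <<'E'
from h import *
s=readout.state();print(s['t'],s['eef_pos'],s['tcp_rot'],s['ft_force'],s['opening']*95)
plan([628.3,-253.2,184],42.9,9)
E
```

```text
30.35 [564.22514797  23.80184859 189.48662405] [-1.56966320e+00 -1.25718045e-03 -1.57074838e+00] [-0.11644479  0.83406824 -0.73989658] 22.216785364123176
[3.08, 0.07, 0.71] [-0.0, -4.8, 0.0]
[3.13, 0.07, 0.45] [-0.0, -4.8, 0.0]
[3.15, 0.06, 0.19] [-0.0, -4.8, 0.0]
[3.16, 0.06, -0.07] [-0.0, -4.8, 0.0]
[3.14, 0.06, -0.33] [-0.0, -4.8, 0.0]
[3.1, 0.06, -0.59] [-0.0, -4.8, 0.0]
[3.04, 0.06, -0.85] [-0.0, -4.8, 0.0]
[2.96, 0.06, -1.1] [-0.0, -4.8, 0.0]
[2.86, 0.06, -1.34] [-0.0, -4.8, 0.0]
d [  64.1 -277.    -5.5]
```

Call:
{"api": "apply_moves", "payload": {"increments": [[[3.1,0,0.7],[0,-4.8,0],1.5],[[3.1,0,0.5],[0,-4.8,0],1.5],[[3.2,0,0.2],[0,-4.8,0],1.5],[[3.2,0,-0.1],[0,-4.8,0],1.5],[[3.1,0,-0.3],[0,-4.8,0],1.5]]}}

```text
t: 30.98
eef_pos: [600.9, -132.4, 188.1]
tcp_rot: [-1.572, 0.0, -1.135]
ft_force: [-0.6, -0.1, 0.0]
opening: 0.234
```

Call:
{"api": "apply_moves", "payload": {"increments": [[[3.1,0,-0.6],[0,-4.8,0],1.5],[[3,0,-0.9],[0,-4.8,0],1.5],[[2.7,0,-1.1],[0,-4.8,0],1.5],[[1.8,0,-0.9],[0,-4.2,0],1.5],[[0.4,0,-0.3],[0,0,0],1.5]]}}

```text
t: 31.6
eef_pos: [626.4, -251.5, 182.8]
tcp_rot: [-1.574, 0.008, -0.802]
ft_force: [0.8, -0.4, -0.5]
opening: 0.229
```

```bash
python3 - <<'E'
from h import *
s=readout.state();print(s['t'],s['eef_pos'],s['tcp_rot'],s['ft_force'],s['opening']*95)
plan([628.3,-253.2,110],42.9,1)
E
```

```text
31.6 [ 626.40529378 -251.45476303  182.83831823] [-1.57446705  0.00763925 -0.80212791] [ 0.79759483 -0.43216164 -0.46032227] 21.715437134295403
[0.31, 7.28, 0.04] [0.2, 1.1, -0.4]
d [  1.9  -1.7 -72.8]
```

Call:
{"api": "apply_moves", "payload": {"increments": [[[0.3,1.5,0],[0.2,1.1,-0.4],1.5],[[0.1,2.5,0],[0,0,0],1.5],[[0,2,0],[0,0,0],1.5],[[0,0.8,0],[0,0,0],1.5],[[0,0,0],[0,0,0],1.5]]}}

```text
t: 32.22
eef_pos: [627.8, -250.6, 108.8]
tcp_rot: [-1.572, 0.004, -0.829]
ft_force: [0.7, 0.3, -1.1]
opening: 0.232
```

```bash
python3 - <<'E'
from h import *
s=readout.state();print(s['t'],s['eef_pos'],s['tcp_rot'],s['ft_force'],s['opening']*95)
plan([628.3,-253.2,54],42.9,1)
c=cam('side');p=s['eef_pos']
print((px(c,p-[0,0,46.2])-[230,140])*4,'base; well',(px(c,[628.3,-253.2,46])-[230,140])*4)
save(c,'s7.png',(230,140,370,290),4)
E
```

```text
32.225 [ 627.81385126 -250.55661954  108.82571304] [-1.57150372  0.00359976 -0.82920949] [ 0.68920573  0.28452458 -1.11484928] 22.01674483022547
[0.25, 5.48, -0.14] [0.0, -0.4, -0.2]
d [  0.5  -2.6 -54.8]
[427.17223971 411.10941751] base; well [426.88390732 441.69157947]
```

View pics/s7.png

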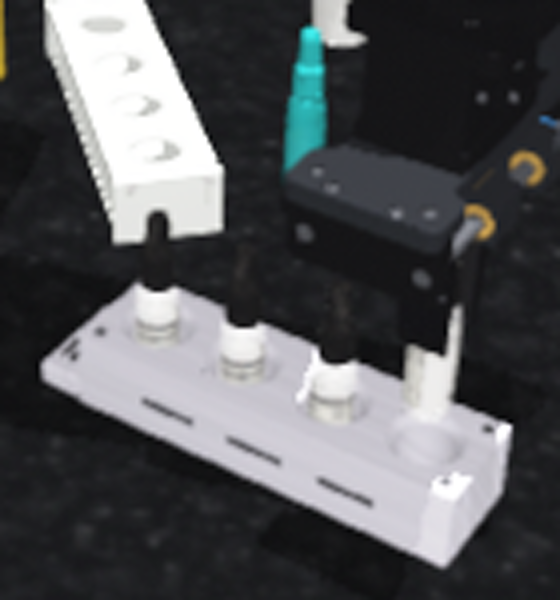

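Three vials stand in wells 1 to 3, the rack is empty, and the fourth vial's base at (426,412) is over the last well at (427,442).

Call:
{"api": "apply_moves", "payload": {"increments": [[[0.2,0.5,-0.1],[0,-0.3,-0.2],1.5],[[0,1,0],[0,0,0],1.5],[[0,1,0],[0,0,0],1.5],[[0,0.6,0],[0,0,0],1.5],[[0,0.3,0],[0,0,0],1.5]]}}

```text
t: 32.9
eef_pos: [629.2, -253.1, 74.4]
tcp_rot: [-1.57, -0.003, -0.824]
ft_force: [-0.5, 0.3, 0.1]
opening: 0.233
```

```bash
python3 - <<'E'
from h import *
s=readout.state();print(s['t'],s['eef_pos'],s['tcp_rot'],s['ft_force'],s['opening']*95)
plan([628.3,-253.2,54],42.9,1)
E
```

```text
32.9 [ 629.19877605 -253.14228042   74.40646887] [-1.57039736 -0.00302522 -0.82399671] [-0.48982594  0.30364824  0.07334462] 22.178512741603793
[-0.06, 2.04, -0.07] [-0.0, -0.1, 0.2]
d [ -0.9  -0.1 -20.4]
```

Call:
{"api": "apply_moves", "payload": {"increments": [[[-0.1,0.7,-0.1],[0,0,0.1],1.5],[[0,0.6,0],[0,0,0],1.5],[[0,0.4,0],[0,0,0],1.5],[[0,0.2,0],[0,0,0],1.5],[[0,0.1,0],[0,0,0],1.5]]}}

```text
t: 33.52
eef_pos: [627.9, -253.3, 54.1]
tcp_rot: [-1.57, -0.002, -0.824]
ft_force: [-5.0, 2.1, 15.0]
opening: 0.235
```

Call:
{"api": "apply_moves", "payload": {"increments": [[[0,-0.1,0],[0,0,0],1.5],[[0,0,0],[0,0,0],3.5],[[0,0,0],[0,0,0],5.5],[[0,0,0],[0,0,0],5.5],[[0,0,0],[0,0,0],5.5]]}}

```text
t: 34.15
eef_pos: [628.2, -253.3, 55.5]
tcp_rot: [-1.57, -0.003, -0.824]
ft_force: [0.5, 0.3, -0.3]
opening: 0.563
```

Call:
{"api": "apply_moves", "payload": {"increments": [[[0,-1,0],[0,0,0],5.5],[[0,-4,0],[0,0,0],5.5],[[0,-5,0],[0,0,0],5.5],[[0,-4,0],[0,0,0],5.5],[[0,-1,0],[0,0,0],5.5]]}}

```text
t: 34.78
eef_pos: [627.6, -253.0, 211.4]
tcp_rot: [-1.57, -0.002, -0.824]
ft_force: [0.9, 0.5, -0.5]
opening: 0.578
```

```bash
python3 - <<'E'
from h import *
s=readout.state();print(s['t'],s['eef_pos'],s['ft_force'],s['opening']*95)
c=cam('side');save(c,'s8.png',(160,80,370,290),2.8)
for t in ['vial_a','specimen_cup','dropper_bottle','flask']:
  for v in nets.mark_of(c,t): print(t,w(c,v['point']).round(1),round(v['confidence'],2))
E
```

```text
34.775 [ 627.55698359 -253.04795471  211.39580718] [ 0.88355904  0.49647974 -0.52461537] 54.87092584700606
vial_a [ 625.3 -250.4   12. ] 0.92
vial_a [ 520.3 -135.1    8.1] 0.87
vial_a [651.9  29.2  -0.7] 0.76
vial_a [ 591.2 -211.9    9.1] 0.75
vial_a [ 557.9 -176.8    4.3] 0.68
vial_a [490.8 195.    4.2] 0.57
flask [377.3 232.1   0.7] 0.57
```

View pics/s8.png

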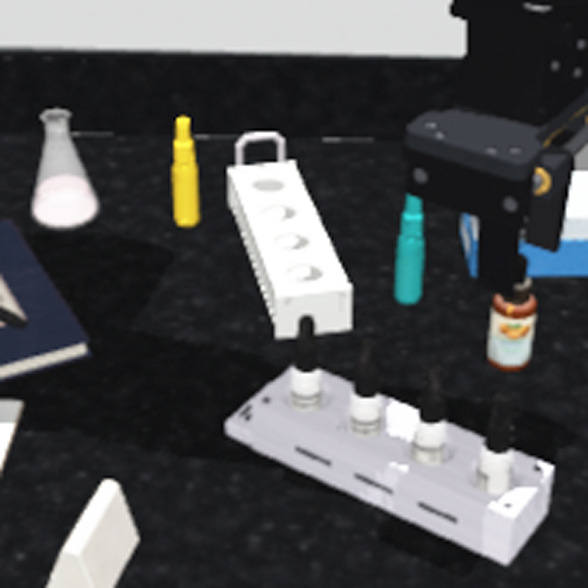

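The crop shows all four vials upright in the block, at (306,375), (366,405), (432,435) and (497,465). The rack is empty, and the bottle at (511,330) and flask at (65,180) are in place. I hand in.

```bash
python3 -c "
from h import *
print(env.job_done())"
```

```text
the job is handed in; nothing more can be done
None
```

I moved all four vials one at a time, starting at the loop end, into wells 1 to 4 of the cold block, counting from the thumb step. I handed the job in at about 35 s of the 112 s allowed; no verdict was reported.

- **Setting down:** each vial was lowered until it touched the well floor. The force at contact was 14 to 21 N; after each release the fingers were clear and the force fell to about 0.
- **Last picture:** it showed four upright vials in the block, an empty rack, and the gripper well above with nothing touching.
- **Vial positions:** the network put each vial within about 10 mm of its computed well, with underside heights of 4 to 12 mm. The same side view had read a few millimetres off earlier, so I relied on the floor contact and the picture.
- **Bystanders:** the flask was measured again and had not moved. The bottle looks to be in its place. The network missed both the bottle and the cup in the last picture, and the arm blocked the view of the cup. The gripper stayed well away from the cup, but its final position was not measured.

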